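Raise the menu camera over the sweet bowl

TASK

The menu camera is on its slide rail: with its column still locked down, push the carriage along the rail until it clicks into the station in front of the sweet bowl, so that the camera is over the bowl and not over the mug beside it. Then squeeze the release button in the column's grip, pull the column up past its first stop all the way to its second stop, and finish while still holding it up there with the button squeezed, so that I can tighten the clamp collar. Leave the bowl and that mug where they stand.

Things in the scene. Friction and masses are not known exactly. Their poses are not given: they have to be found in the camera images.
- slider_rail: the camera slider, fixed on the table: two steel rods 26 mm above the table between grey end blocks, 104 mm wide, 432 mm long, 40 mm high. Origin under its middle on the table; its y axis runs along the rods, its x axis points across them towards the dishes; z is up. Nothing taller than the end blocks except the carriage with its column
- station_1 (a point): point on the rail's centre line, 26 mm above the table: the first (right-hand, parking) station, 140 mm from station 2 towards the rail's -y; its spring detent holds the carriage when carriage_mark is at this point
- station_2 (a point): the middle station, same kind of point; a dish stands behind it, about 140 mm towards the rail's +x
- station_3 (a point): the last (left-hand) station, 140 mm from station 2 towards the rail's +y; a dish stands behind it, about 140 mm towards the rail's +x
- carriage_mark (a point): point of the black carriage on the column's axis, 26 mm above the table (carriage 96 mm across the rail, 78 mm along it, its top 47 mm above the table). The column stands upright on it and cannot turn
- carriage (a joint): travel of the carriage along the rail's +y in m: 0 at station 1, 0.140 at station 2, 0.280 at station 3. It starts between stations 1 and 2. It slides with about 1.5 N; a ball detent catches it within about 5 mm of each station and takes about 6 N to enter or leave; the ends of the rail stop it 4 mm beyond stations 1 and 3
- column (a joint): how far the column is pulled up out of its sleeve, in m: 0 down (locked by a pin while the button is out), 0.045 first stop (a spring click of about 3 N that can be pulled through), 0.090 second stop (a solid shoulder, the end of the travel). Lifting takes 4 to 6 N, through the click 6 to 9 N; it sinks all the way down again when let go
- release_button (a joint): how far the round black button (20 mm wide) is pressed towards +x into the grip, in m: 0 out (it stands 8.5 mm out of the grip's -x face), 0.006 fully in; 2 N at the start, 5.6 N fully in; the lock is free beyond 0.0042; it springs out when let go. Squeezing the grip between the button and the back face presses it
- column_grip: grey grip block on top of the column: 30 mm across the rail (x), 46 mm along it (y), 48 mm tall, axes parallel to the rail's; origin at the centre of its underside, 184 mm above the table when down. Release button on its -x face, towards the robot; the back (+x) face and the two y faces are plain. Nothing is above it
- grip_middle (a point): point inside the grip on the column's axis at the height of the button, 26 mm above the grip's underside, 22 mm under its top; 210 mm above the table when the column is down, 300 mm at the second stop
- camera_lens (a point): centre of the lens under the small black camera, 140 mm from the column's axis towards the rail's +x, 119 mm above the table when the column is down. Its 12 mm boom runs to +x from a 36 mm square clamp under the grip; the boom's top is 10 mm, the clamp's top 3 mm below the grip's underside; a clamp knob stands out 33 mm to -y at the boom's height
- sweet_bowl: round white bowl with wrapped sweets, 170 mm wide, 50 mm high, loose; origin under its centre. It stands behind station 2 or station 3
- white_mug: white mug 102 mm high, 78 mm wide, with its handle away from the rail, loose; origin at the middle of its outline on the table. It stands behind the other of the two stations

How it is judged:
By the outcome, as a careful person would: the job done as asked, in the order asked, and still so for the second after the job is handed in, while the arm keeps its last pose, push and grip.
It also fails if it takes over 48 s, if anything falls off the work surface, if the arm or the gripper's body presses on something with over 40 N, if the wrist force passes 120 N, or if a joint passes its speed limit or range.

ROBOT

A 7-joint arm with a two-finger parallel gripper is mounted at the origin on a cart in front of the work surface, level with it; the furniture and walls round the work are solid. World frame = base frame: x ahead of the robot, y to its left, z up, the work surface at z = 0. Lengths are in m, angles in rad, forces in N, time in s.
With the tool pointing down it reaches from about 0.35 to 0.9 m from the base axis. Payload 8.1 kg.
Tool frame: the origin (TCP) lies between the finger pads; the fingertips stand 11 mm ahead of it and the grasp point (between the pads) lies 8 mm behind it; z points along the fingers, y is the line along which they close (so a half turn about z gives the same grasp; the last joint's range is limited). The gripper opens to 92 mm and grips with 3 to 60 N. Pads are 19 mm wide; open, the fingers measure 130 mm over their backs; the gripper's body (75 mm by 190 mm) begins 47 mm behind the grasp point.
Start: joints at [-1.44, 0.434, 0.025, 1.573, -0.012, 1.134, -0.075], TCP at [0.145, 0.608, 0.215] pointing down, gripper open.
Joint ranges: [-2.62, 2.62], [-0.44, 2.09], [-1.27, 1.32], [0.08, 2.57], [-1.32, 4.46], [0.12, 2], [-2.74, 2.74]. Speed limits (rad/s): [2.22, 2.22, 3.01, 3.01, 3.14, 3.14, 3.14].

INTERFACE

Orientations are given as a rotation vector (axis times angle).
In Python, from cell import observe, get_image, camera_params, sign_off gives the robot as it stands.
- The arm moves only by the shell command python3 -m pendant 'ROWS' [FORCE]. ROWS is JSON, one flat list of numbers, 7 for each row, row after row: the shift along the tool's x, y, z in m, then the turn, a rotation vector about the tool's x, y, z in rad, then the finger opening in m, from 0 to 0.0918. In form: [dx, dy, dz, rx, ry, rz, jaw, dx, dy, dz, rx, ry, rz, jaw, ...]. A call has 1 to 10 rows; each row shifts and turns the commanded pose from where the row before left it, along the tool's axes as they then stand; what a row does not reach is not made up. A row lasts 1/8 s, in which the tool goes at most 62.5 mm and 10.7 degrees, less where a joint would pass 70% of its speed; a pose out of reach is approached as far as the arm can. A call is refused whole if a number of a shift passes 0.0625 or a number of a turn 0.188, either way. A call with a gripper value outside its range is refused whole. The fingers move at their own pace and stop on an object; FORCE is the grip in N (left out, the last holds). Time passes only in rows, so rows that do not move let the fingers close. It gives the time, the measured TCP pose, the force, the opening and the grip force at its end, in the units of the state.
- observe(): the state, without advancing time (a new reading comes with each control period).
- get_image(name): name is "scene" or "top"; returns the picture (400x640x3 uint8, red, green, blue); there is no depth.
- camera_params(name): a dict with "intrinsics" (3x3 intrinsics, pixels), "eye" and "rotation" of the camera in the world. Camera axes: x right, y down, z forward; pixel columns grow to the right and rows downward; lengths in m; the calibration is good to about 2 mm. A picture is of the moment at which its call begins. camera_params takes no time and is no camera call.
- sign_off(): hands the job in; it is judged then, once.
The state is a dict: "clock": time; "joints": joint angles; "dq": joint speeds; "joint_efforts": joint torques, N m; "position": TCP position; "ee_rot": TCP orientation; "force": force on the tool from outside, world axes, zero at the start; "ft_torque": the same for the moment, N m; "width": opening from 0.0 (shut) to 1.0 (fully open); "gripper_force": force on a finger pad.
Only numpy, scipy, OpenCV 4.12 (cv2) and the standard library are available. Lean on these libraries where they do the work, as an engineer would, in place of code of your own. Each camera call takes 0.05 s, during which the arm holds its last target. There are 200 camera calls.

## Working session

There is one attempt and no reset: what is moved stays moved. The work goes in short steps, Python scripts to look and compute and a shell command to move; the robot and the scene stay as the last step left them, time stands still between calls to the robot, and variables do not carry over. Pictures are saved under pics/ and viewed, at most 10 in all, crops included, and the job is handed in when it is done.

```bash
mkdir -p pics; python3 - <<'E'
from cell import *
import cv2,numpy as np
for n in("scene","top"):
    cv2.imwrite(f"pics/{n}0.png",cv2.cvtColor(get_image(n),cv2.COLOR_RGB2BGR)); p=camera_params(n); print(n,np.round(p["intrinsics"],1).tolist(),np.round(p["eye"],3),np.round(p["rotation"],3).tolist())
s=observe();print(s)
E
```

```text
scene [[460.8, 0.0, 313.5], [0.0, 460.8, 192.0], [0.0, 0.0, 1.0]] [0.173 0.492 0.766] [-0.809, 2.569, -1.128]
top [[399.5, 0.0, 314.7], [0.0, 399.5, 197.7], [0.0, 0.0, 1.0]] [ 0.368 -0.046  0.985] [-2.17, 2.05, -0.213]
{'clock': 0.1, 'joints': array([-1.43959459,  0.43518425,  0.02496793,  1.57397814, -0.01157895,
        1.13403351, -0.07508258]), 'dq': array([-0.00164748, -0.00267274,  0.00138132, -0.00182868,  0.00275937,
       -0.00069425, -0.00152916]), 'joint_efforts': array([ 2.68611424e-03, -6.69125962e+01,  9.87491682e-01, -3.15144432e+01,
       -6.05906546e-02,  3.74944217e-02,  6.58674003e-05]), 'position': array([0.14474523, 0.60751997, 0.21471501]), 'ee_rot': array([-3.66475210e-01, -3.12012250e+00,  2.29105156e-03]), 'force': array([0.15028353, 0.07562714, 0.20105634]), 'ft_torque': array([ 0.02652138, -0.03813339, -0.03590825]), 'gripper_force': 0.0, 'width': 1.0011173849886885}
```

View pics/scene0.png

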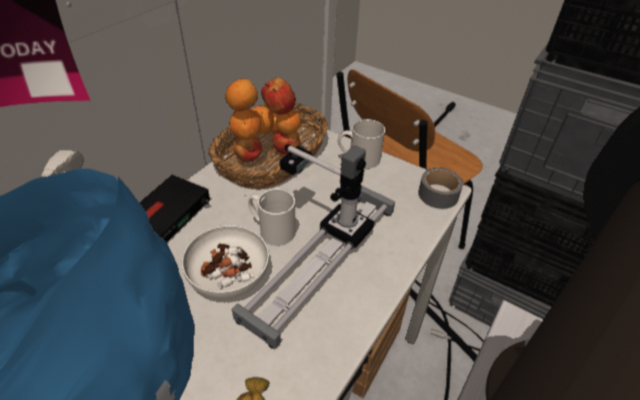

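View pics/top0.png

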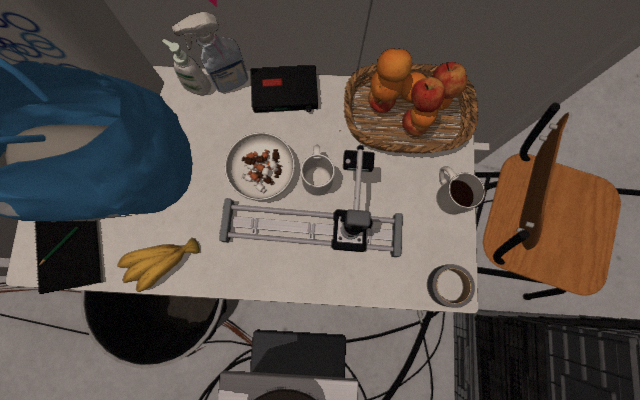

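The bowl (top ≈ (260,166)) is behind station 3, on the left. The mug (318,172) is behind station 2, and the carriage (351,228) sits right of it. I need enlarged crops to measure from.

```bash
python3 - <<'E'
import cv2,numpy as np
a=cv2.imread("pics/scene0.png")[130:350,225:405]; b=cv2.imread("pics/top0.png")[140:265,215:410]
cv2.imwrite("pics/sc.png",cv2.resize(a[:130,70:],None,fx=5,fy=4.6,interpolation=cv2.INTER_CUBIC) if 0 else cv2.resize(a[:130,60:],None,fx=4.5,fy=4.5,interpolation=cv2.INTER_CUBIC))
cv2.imwrite("pics/tc.png",cv2.resize(b,None,fx=4,fy=4,interpolation=cv2.INTER_CUBIC))
E
```

```text
(no output)
```

View pics/sc.png

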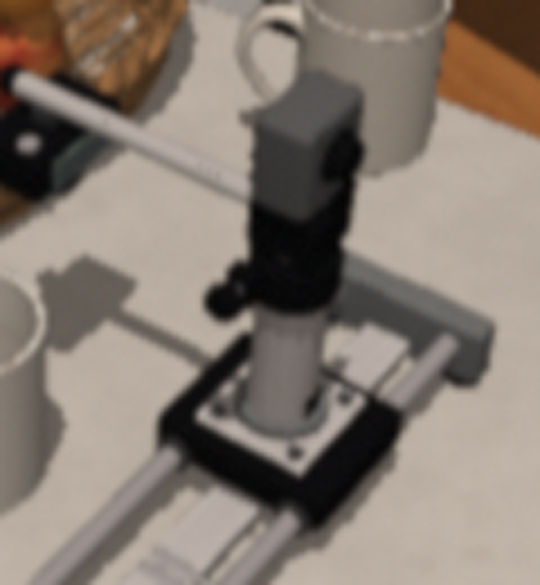

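View pics/tc.png

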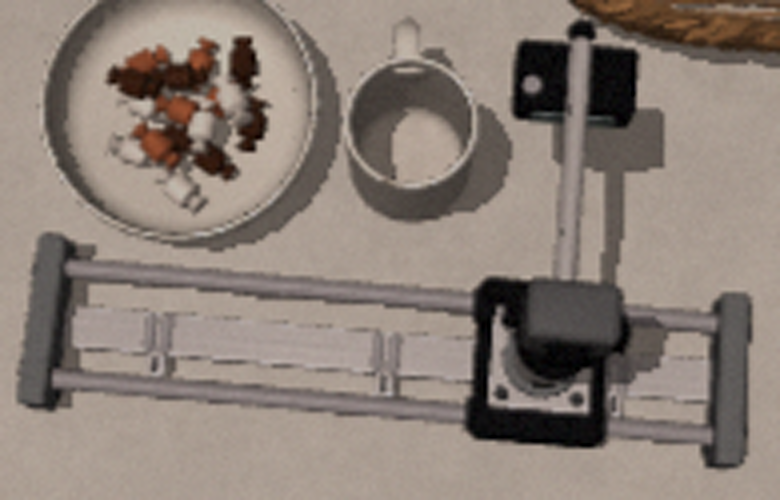

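The scene crop shows the grip top centred at scene px ≈ (353.9,153) and the button at ≈ (362.3,164.4), facing the robot. In the top crop, the grip top is at ≈ (358.2,218.2), the end blocks at (226.8,220) and (396.8,234.5), and the carriage's black body centre at ≈ (350,230).

```bash
cat > h.py <<'E'
from cell import *
import cv2,numpy as np
from scipy.spatial.transform import Rotation as Ro
def ray(n,uv):
    p=camera_params(n);R=Ro.from_rotvec(p["rotation"]).as_matrix() if np.size(p["rotation"])==3 else np.array(p["rotation"])
    d=R@np.linalg.solve(p["intrinsics"],[*uv,1.]);return np.array(p["eye"]),d/np.linalg.norm(d)
def at(n,uv,z):
    e,d=ray(n,uv);return e+d*(z-e[2])/d[2]
def tri(us,ut):
    A=0;b=0
    rs=[ray("scene",us),ray("top",ut)]
    for e,d in rs:
        P=np.eye(3)-np.outer(d,d);A=A+P;b=b+P@e
    x=np.linalg.solve(A,b);return x,[np.linalg.norm(np.cross(x-e,d)) for e,d in rs]
def proj(n,X):
    p=camera_params(n);R=Ro.from_rotvec(p["rotation"]).as_matrix();c=R.T@(np.array(X)-p["eye"]);q=p["intrinsics"]@c;return q[:2]/q[2]
E
python3 - <<'E'
from h import *
np.set_printoptions(precision=4,suppress=True)
print("fwd",ray("top",(315,198))[1],ray("scene",(313,192))[1])
print("grip top",tri((353.9,153),(358.2,218.2)))
L=at("top",(226.8,220),.04);Rr=at("top",(396.8,234.5),.04);print("blocks",L,Rr,np.linalg.norm(L-Rr));m=(L+Rr)/2
y=(L-Rr)/np.linalg.norm(L-Rr);print("mid",m,"yaw",np.degrees(np.arctan2(-y[0],y[1])))
for s in(-.14,0,.14):print("st",m+y*s)
print("carr",at("top",(350,230),.047),"grip top at z .232",at("top",(358.2,218.2),.232),at("scene",(353.9,153),.232),"button .21",at("scene",(362.3,164.4),.21))
print("bowl",at("top",(260,167.5),.05),"mug",at("top",(318,171),.102))
print("tool",Ro.from_rotvec(observe()["ee_rot"]).as_matrix())
E
```

```text
fwd [ 0.2034  0.0098 -0.979 ] [ 0.4056 -0.6101 -0.6806]
grip top (array([ 0.4908, -0.123 ,  0.2292]), [np.float64(0.00024007041682643914), np.float64(0.00024007041682647657)])
blocks [0.4989 0.1708 0.04  ] [ 0.4874 -0.2351  0.04  ] 0.4061241343021682
mid [ 0.4932 -0.0321  0.04  ] yaw -1.6296335888210012
st [ 0.4892 -0.1721  0.04  ]
st [ 0.4932 -0.0321  0.04  ]
st [0.4971 0.1078 0.04  ]
carr [ 0.4908 -0.1233  0.047 ] grip top at z .232 [ 0.4901 -0.1228  0.232 ] [ 0.4894 -0.1197  0.232 ] button .21 [ 0.4715 -0.1241  0.21  ]
bowl [0.6304 0.1012 0.05  ] mug [ 0.6151 -0.0403  0.102 ]
tool [[-0.9728  0.2317 -0.0002]
 [ 0.2317  0.9728 -0.0014]
 [-0.0001 -0.0015 -1.    ]]
```

```bash
python3 -m pendant '[-0.032,-0.043,-0.015,0,0,0,0.09,-0.032,-0.043,-0.015,0,0,0,0.09,-0.032,-0.043,-0.015,0,0,0,0.09,-0.032,-0.043,-0.015,0,0,0,0.09,-0.032,-0.043,-0.015,0,0,0,0.09]' 10
python3 - <<'E'
from h import *
print([at("top",(120,217),z).round(3) for z in(.1,.3)],[at("top",(190,150),z).round(3) for z in(.1,.3)])
E
```

```text
clock: 0.72
position: [0.2511, 0.3599, 0.2907]
ee_rot: [-0.367, -3.12, 0.0]
force: [1.3, 0.5, 1.2]
width: 0.981
gripper_force: 0.0
[array([0.484, 0.397, 0.1  ]), array([0.458, 0.297, 0.3  ])] [array([0.649, 0.259, 0.1  ]), array([0.586, 0.19 , 0.3  ])]
```

```bash
python3 -m pendant '[-0.029,-0.041,0,0,0,0,0.09,-0.029,-0.041,0,0,0,0,0.09,-0.029,-0.041,0,0,0,0,0.09,-0.029,-0.041,0,0,0,0,0.09,-0.029,-0.041,0,0,0,0,0.09,-0.029,-0.041,0,0,0,0,0.09,0,0,0,0,0,-0.103,0.09,0,0,0,0,0,-0.103,0.09]'
python3 - <<'E'
from h import *
print(Ro.from_rotvec(observe()["ee_rot"]).as_matrix().round(3))
E
```

```text
clock: 1.72
position: [0.3628, 0.0814, 0.2903]
ee_rot: [-0.041, -3.141, -0.0]
force: [0.6, -0.3, -0.7]
width: 0.982
gripper_force: 0.0
[[-1.     0.026 -0.   ]
 [ 0.026  1.     0.   ]
 [ 0.     0.    -1.   ]]
```

```bash
python3 -m pendant '[-0.0265,-0.04,0,0,0,0,0.09,-0.0265,-0.04,0,0,0,0,0.09,-0.0265,-0.04,0,0,0,0,0.09,-0.0265,-0.04,0,0,0,0,0.09,-0.0265,-0.04,0,0,0,0,0.09,0,0,0,0,0,0,0.09]'
python3 - <<'E'
from h import *
a=get_image("scene")[90:250,260:440]
cv2.imwrite("pics/sc1.png",cv2.resize(cv2.cvtColor(a,4),None,fx=3.6,fy=3.6,interpolation=cv2.INTER_CUBIC))
E
```

```text
clock: 2.48
position: [0.4903, -0.1249, 0.2901]
ee_rot: [-0.052, -3.141, 0.004]
force: [0.3, 0.4, -0.3]
width: 0.978
gripper_force: 0.0
```

View pics/sc1.png

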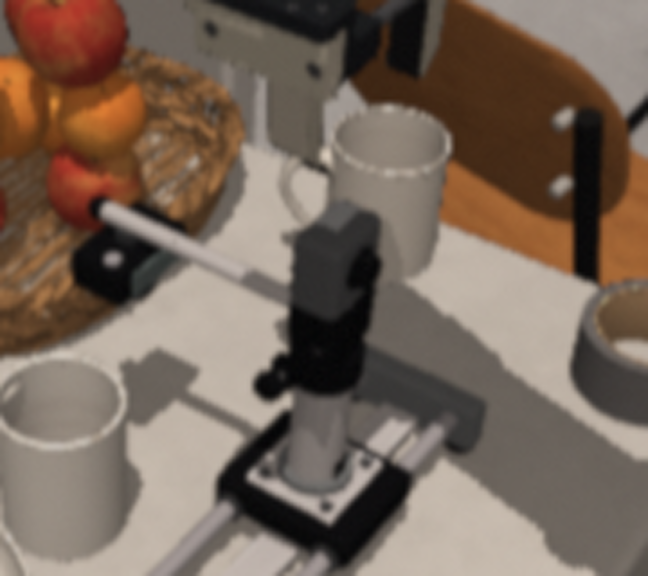

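The open gripper hangs above and behind the grip in this view (finger at crop (295,150)). I'll compare that with the projected fingertip positions before lowering.

```bash
python3 - <<'E'
from h import *
s=observe();p=s["position"];R=Ro.from_rotvec(s["ee_rot"]).as_matrix()
for d in(-.046,0,.046,-.065,.065):print(d,(proj("scene",p+R@[0,d,.011])-[260,90])*3.6)
print("grip",(proj("scene",[.49,-.122,.232])-[260,90])*3.6)
E
```

```text
-0.046 [395.56978831 108.84366669]
0 [348.17048984 149.85915749]
0.046 [297.54761531 193.66406834]
-0.065 [414.27837836  92.65477725]
0.065 [275.61916016 212.6391667 ]
grip [339.28831221 224.13965849]
```

Horizontally this agrees within a few millimetres, so I'll descend and check the force.

```bash
python3 -m pendant '[0,0,0.02,0,0,0,0.09,0,0,0.02,0,0,0,0.09,0,0,0.02,0,0,0,0.09,0,0,0.015,0,0,0,0.09,0,0,0.01,0,0,0,0.09,0,0,0,0,0,0,0.09]'
python3 - <<'E'
from h import *
a=get_image("scene")[90:250,260:440]
cv2.imwrite("pics/sc2.png",cv2.resize(cv2.cvtColor(a,4),None,fx=3.6,fy=3.6,interpolation=cv2.INTER_CUBIC))
E
```

```text
clock: 3.28
position: [0.4894, -0.1211, 0.205]
ee_rot: [-0.043, -3.14, -0.0]
force: [0.9, -0.5, 0.3]
width: 0.982
gripper_force: 0.0
```

View pics/sc2.png

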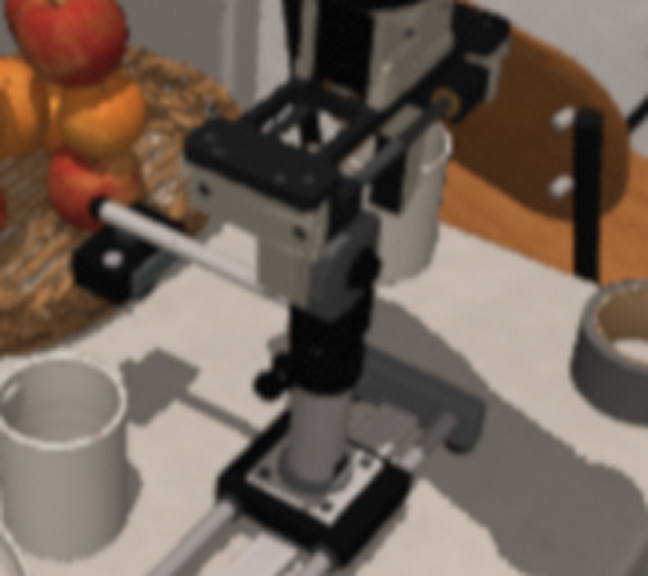

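The fingers straddle the grip's y faces, with the button at crop (365,268) free. Now I'll close gently.

```bash
python3 -m pendant '[0,0,0,0,0,0,0.03,0,0,0,0,0,0,0.03,0,0,0,0,0,0,0.03,0,0,0,0,0,0,0.03,0,0,0,0,0,0,0.03]' 12
```

```text
clock: 3.95
position: [0.4898, -0.1218, 0.2055]
ee_rot: [0.044, 3.141, -0.001]
force: [-0.9, 0.9, 0.1]
width: 0.501
gripper_force: 12.0
```

```bash
python3 -m pendant '[0,0.02,0,0,0,0,0.03,0,0.02,0,0,0,0,0.03,0,0.02,0,0,0,0,0.03,0,0.02,0,0,0,0,0.03,0,0.02,0,0,0,0,0.03,0,0.02,0,0,0,0,0.03,0,0.02,0,0,0,0,0.03,0,0.02,0,0,0,0,0.03,0,0.02,0,0,0,0,0.03,0,0.02,0,0,0,0,0.03]'; python3 -m pendant '[0,0.01,0,0,0,0,0.03,0,0.005,0,0,0,0,0.03]'; for i in 1 2 3; do python3 -m pendant '[0,0.003,0,0,0,0,0.03]'|grep -E 'posi|force'; done
```

```text
clock: 5.2
position: [0.4956, 0.0778, 0.2055]
ee_rot: [0.046, 3.141, -0.002]
force: [2.4, -3.2, -1.9]
width: 0.5
gripper_force: 12.0
clock: 5.45
position: [0.4961, 0.0934, 0.2055]
ee_rot: [0.044, 3.141, -0.001]
force: [2.4, -2.7, -2.0]
width: 0.499
gripper_force: 12.0
position: [0.4961, 0.0961, 0.2055]
force: [3.1, -2.3, -2.0]
gripper_force: 12.0
position: [0.4962, 0.0988, 0.2055]
force: [3.8, -4.7, -1.2]
gripper_force: 12.0
position: [0.4963, 0.1014, 0.2055]
force: [3.3, -4.6, -2.3]
gripper_force: 12.0
```

```bash
for i in 1 2 3 4 5; do python3 -m pendant '[0,0.0015,0,0,0,0,0.03]'|grep -E 'posi|^force'; done
```

```text
position: [0.4963, 0.1037, 0.2055]
force: [3.1, -1.9, -3.4]
position: [0.4964, 0.1057, 0.2055]
force: [4.7, -0.5, -3.4]
position: [0.4964, 0.1076, 0.2055]
force: [4.7, 2.0, -4.2]
position: [0.4964, 0.1087, 0.2055]
force: [4.7, -2.2, -2.8]
position: [0.4964, 0.1092, 0.2055]
force: [4.4, -4.7, -1.6]
```

The detent has pulled the carriage in at y ≈ 0.108, which matches station 3. I'll release, rise, turn 90° above the grip, and look.

```bash
python3 -m pendant '[0,-0.0007,0,0,0,0,0.03,0,0,0,0,0,0,0.09,0,0,0,0,0,0,0.09,0,0,0,0,0,0,0.09,0,0,-0.02,0,0,0,0.09,0,0,-0.03,0,0,0,0.09,0,0,-0.035,0,0,0,0.09]'; python3 -m pendant '[0,0,0,0,0,0.1745,0.09,0,0,0,0,0,0.1745,0.09,0,0,0,0,0,0.1745,0.09,0,0,0,0,0,0.1745,0.09,0,0,0,0,0,0.1745,0.09,0,0,0,0,0,0.1745,0.09,0,0,0,0,0,0.1745,0.09,0,0,0,0,0,0.1745,0.09,0,0,0,0,0,0.1745,0.09]'
python3 - <<'E'
from h import *
s=observe();print(s["joints"].round(2),Ro.from_rotvec(s["ee_rot"]).as_matrix().round(3))
a=cv2.cvtColor(get_image("scene"),4)[80:330,170:400];b=cv2.cvtColor(get_image("top"),4)[120:265,200:410]
a=cv2.resize(a,None,fx=2.2,fy=2.2,interpolation=2)[:550];b=cv2.resize(b,(290,200))
cv2.imwrite("pics/both.png",a);cv2.imwrite("pics/t3.png",cv2.resize(cv2.cvtColor(get_image("top"),4)[120:265,200:410],None,fx=3.7,fy=3.7,interpolation=2))
E
```

```text
clock: 7.32
position: [0.4956, 0.1092, 0.291]
ee_rot: [-0.044, -3.14, 0.001]
force: [0.1, -0.2, -0.2]
width: 0.976
gripper_force: 0.0
clock: 8.45
position: [0.4959, 0.1094, 0.2904]
ee_rot: [-2.258, -2.184, 0.0]
force: [0.3, -0.3, 0.3]
width: 0.98
gripper_force: 0.0
[-1.17  0.27  1.09  1.79 -0.25  1.23 -0.04] [[ 0.033  0.999 -0.   ]
 [ 0.999 -0.033  0.   ]
 [ 0.    -0.    -1.   ]]
```

View pics/both.png

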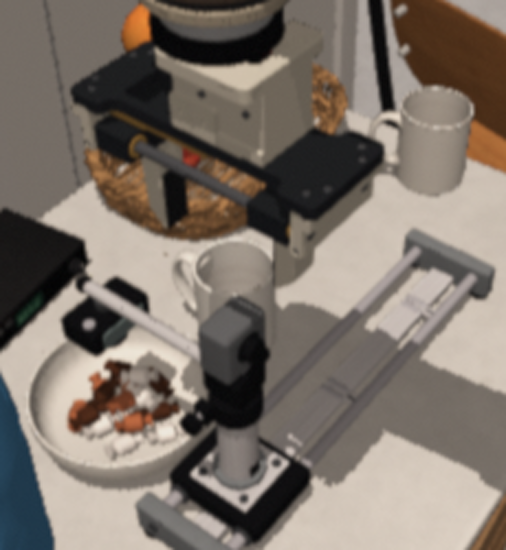

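View pics/t3.png

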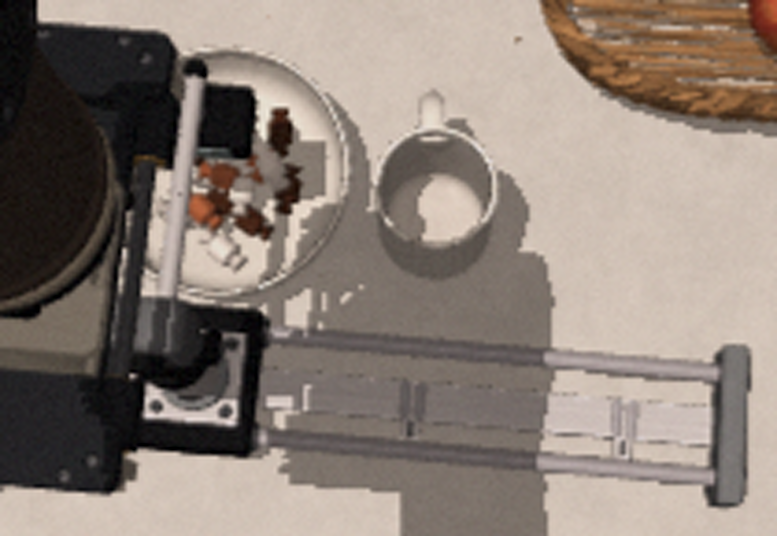

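The carriage is at the left end with the camera over the bowl, and the mug and bowl are unmoved. The grip top centre is at crop ≈ (231,320), i.e. scene (275,225.5). Checking the position of the grip and detent.

```bash
python3 - <<'E'
from h import *
print("grip now",at("scene",(275,225.5),.232))
s=observe();p=s["position"];R=Ro.from_rotvec(s["ee_rot"]).as_matrix()
for d in(-.046,.046,-.065,.065):print(d,(proj("scene",p+R@[0,d,.011])-[170,80])*2.2)
print("carriage right edge px->", at("top",(200+266/3.7,120+380/3.7),.047))
print("R block",at("top",(200+730/3.7,120+427/3.7),.04), "slot1",at("top",(200+622/3.7,120+430/3.7),.02),"slot2",at("top",(200+412/3.7,120+408/3.7),.02))
E
```

```text
grip now [0.49552861 0.11231471 0.232     ]
-0.046 [283.81086973 299.14317547]
0.046 [179.85256403 242.83238375]
-0.065 [306.77781826 311.58361538]
0.065 [159.767151   231.95277676]
carriage right edge px-> [0.49763007 0.06202259 0.047     ]
R block [ 0.48529963 -0.23632478  0.04      ] slot1 [ 0.4817785  -0.16985948  0.02      ] slot2 [ 0.48836197 -0.0319138   0.02      ]
```

```bash
python3 -m pendant '[0,-0.0015,0.02,0,0,0,0.09,0,0,0.02,0,0,0,0.09,0,0,0.02,0,0,0,0.09,0,0,0.018,0,0,0,0.09,0,0,0.01,0,0,0,0.09,0,0,0,0,0,0,0.09]'
python3 -m pendant '[0,0,0,0,0,0,0.02,0,0,0,0,0,0,0.02,0,0,0,0,0,0,0.02,0,0,0,0,0,0,0.02,0,0,0,0,0,0,0.02,0,0,0,0,0,0,0.02]' 30
```

```text
clock: 9.35
position: [0.4944, 0.1092, 0.2021]
ee_rot: [-2.25, -2.192, 0.001]
force: [1.0, -0.3, -0.3]
width: 0.979
gripper_force: 0.0
clock: 10.1
position: [0.4961, 0.1093, 0.2028]
ee_rot: [2.25, 2.189, 0.003]
force: [13.9, 0.6, -5.8]
width: 0.377
gripper_force: 11.6
```

```bash
python3 -m pendant '[0,0.001,0,0,0,0,0.02,0,0.001,0,0,0,0,0.02,0,0,0,0,0,0,0.02,0,0,0,0,0,0,0.02]' 30
```

```text
clock: 10.6
position: [0.4977, 0.1092, 0.2026]
ee_rot: [2.251, 2.189, 0.002]
force: [6.6, 0.5, -3.7]
width: 0.35
gripper_force: 30.0
```

The squeezed width is 32 mm, so the button is fully in. I'll lift now.

```bash
python3 -m pendant '[0,0.001,0,0,0,0,0.02,0,0,-0.005,0,0,0,0.02,0,0,-0.01,0,0,0,0.02,0,0,-0.01,0,0,0,0.02,0,0,-0.01,0,0,0,0.02]' 35; python3 -m pendant '[0,0,-0.01,0,0,0,0.02,0,0,-0.01,0,0,0,0.02,0,0,-0.01,0,0,0,0.02]';python3 -m pendant '[0,0,-0.01,0,0,0,0.02,0,0,-0.007,0,0,0,0.02]'
```

```text
clock: 11.22
position: [0.4977, 0.1091, 0.2377]
ee_rot: [2.252, 2.19, -0.0]
force: [5.2, 1.4, -6.4]
width: 0.344
gripper_force: 35.0
clock: 11.6
position: [0.4976, 0.1092, 0.2678]
ee_rot: [2.252, 2.19, -0.0]
force: [4.9, 0.1, -5.1]
width: 0.343
gripper_force: 35.0
clock: 11.85
position: [0.4976, 0.1092, 0.2848]
ee_rot: [-2.252, -2.19, -0.0]
force: [5.5, 0.7, -5.9]
width: 0.345
gripper_force: 35.0
```

```bash
for i in 1 2 3 4; do python3 -m pendant '[0,0,-0.0025,0,0,0,0.02]'|grep -E 'posi|^force'; done
```

```text
position: [0.4976, 0.1092, 0.2872]
force: [5.0, -0.5, -4.4]
position: [0.4976, 0.1092, 0.2894]
force: [4.6, 0.1, -3.6]
position: [0.4976, 0.1092, 0.2919]
force: [4.1, -0.3, -4.2]
position: [0.497, 0.1091, 0.293]
force: [15.4, -0.4, -40.6]
```

Solid shoulder reached at the expected height. I'll ease the pull and check that nothing slipped.

```bash
python3 -m pendant '[0,0,0.0009,0,0,0,0.02,0,0,0,0,0,0,0.02]'; python3 -m pendant '[0,0,0,0,0,0,0.02,0,0,0,0,0,0,0.02,0,0,0,0,0,0,0.02,0,0,0,0,0,0,0.02]'
python3 - <<'E'
from h import *
cv2.imwrite("pics/end.png",cv2.resize(cv2.cvtColor(get_image("scene"),4)[80:330,170:400],None,fx=2.2,fy=2.2,interpolation=2))
E
```

```text
clock: 12.6
position: [0.4974, 0.1091, 0.2927]
ee_rot: [2.252, 2.19, -0.002]
force: [8.2, 0.7, -14.5]
width: 0.347
gripper_force: 35.0
clock: 13.1
position: [0.4974, 0.1091, 0.2926]
ee_rot: [2.252, 2.19, -0.002]
force: [8.3, -0.3, -15.0]
width: 0.343
gripper_force: 35.0
```

View pics/end.png

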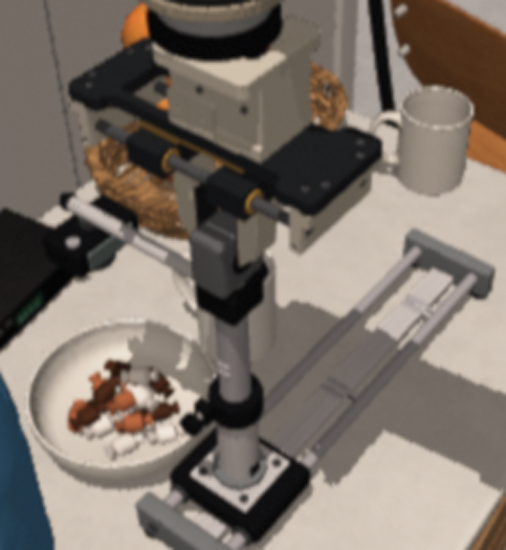

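The picture shows the column fully extended, with the gripper squeezing the grip at crop ≈ (215,250). The carriage is at station 3 and the bowl and mug have not moved. The pull is steady at 15 N against the stop.

```bash
python3 -c "
from cell import *
print(sign_off())"
```

```text
the job is handed in; nothing more can be done
None
```

The carriage is clicked into station 3 in front of the sweet bowl, and the arm is holding the column up at its second stop with the button squeezed (handed in at about 13 s); the bowl and mug have not moved.

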